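Put the balcony lantern away: charge its battery and hang it up

TASK

Put the lantern away for the night: first set its battery pack upright into the pocket of the charging dock, all the way down, then swing the dock's locking lever fully shut over it, and last hang the lantern by its handle on the forked hook of the stand, the handle lying across both prongs, and leave it hanging still. Do not tip the lantern or the pack over, and do not disturb the mug, the remote control or the coasters.

Things in the scene. Friction and masses are not known exactly. Their poses are not given: they have to be found in the camera images.
- pack: Battery pack, a black block with grey ribs, loose, upright on the table: 80 mm (its x) by 50 mm (y) by 75 mm tall, 0.3 to 0.5 kg. Origin at the centre of its underside, z up. It fits the pocket either way round (half turn about z). Grip it across its 50 mm near the top: seated, only its upper 45 mm stand out of the dock.
- dock: Charging dock, a fixed grey block 160 mm (x) by 100 mm (y) by 45 mm high with an open rectangular pocket in its top; at its -x end stands the lever's post. Its yaw is within 0.4 rad of the world's, and it may stand left or right of the middle. Origin at the centre of its underside.
- pocket (a point): Centre of the pocket's floor, 15 mm above the table; axes as the dock's. The pocket is 84 mm (x) by 54 mm (y), 30 mm deep (mouth at z = 45 mm above the table, 3 mm chamfer), so the pack has 2 mm of play on each side. The seated pack's origin lies at this point and its top 90 mm above the table.
- lever (a joint): Angle of the locking lever about its upright post, rad: 0 fully shut (firm stop, lever along the dock's +x over the pocket's middle); grows as it opens to the dock's +y side, 2.2 at most, starts at 1.5 to 2.0. Light friction (under 1 N at the knob); stays where left. It passes 4 mm above a fully seated pack; a pack not down blocks it.
- lever_pivot (a point): The lever's hinge axis (vertical), 58 mm from the pocket's centre towards the dock's -x; this point 100 mm, post top 111 mm above the table. Axes turn with the lever, x along the bar to the knob. The bar is flat steel, 22 mm wide, 94 to 106 mm above the table, reaching 113 mm from the pivot.
- lever_knob (a point): Middle of the upright black round knob on the lever's free end: 20 mm across, 40 mm tall (106 to 146 mm above the table; this point at 126 mm), 100 mm from the pivot.
- lantern: Lantern without its battery, standing loose on the table: a round steel and glass drum 96 mm across with a domed cap that ends 100 mm up, and above it a rigid bail handle, its plane the lantern's y-z; 181 mm tall overall, about 0.4 kg (0.3 to 0.5). Origin at the centre of its underside, z up. Front and back are alike.
- lantern_grip (a point): Centre of the lantern's wooden handle bar, 175 mm above its underside. The bar is 12 mm (x) by 12 mm (z) thick, 130 mm long along the lantern's y, on uprights 8 mm thick at y = +/-61 mm: 114 mm is free between them, 69 mm between the cap and the bar's underside. Pinch it across x in the middle.
- stand: Hanging stand, fixed: wooden foot 180 mm (x) by 140 mm (y) by 12 mm, and a steel post 16 mm thick, 205 mm high, 85 mm from the origin towards its +x, carrying a forked hook. Origin on the table below the hook's seat. Yaw within 0.4 rad of the world's; it stands on the other side of the middle from the dock.
- hook_seat (a point): Where the bar's centre lies when the lantern hangs, 211 mm up; axes as the stand's. The hook: two level prongs 10 mm thick at y = +/-30 mm (fingers fit between), tops 205 mm up, from the post to x = -32 mm, tips turned up at x = -45 mm, 222 mm high. The bar, along y, goes over the tips from -x with its centre 229 to 269 mm up (drum below the prongs), then down onto both prongs.
- mug: White mug, 80 mm across, 90 mm tall, bystander, beyond the work. Origin at the centre of its underside.
- remote: Black remote control lying flat, 45 by 170 by 18 mm, bystander. Origin at the centre of its underside.
- coasters: Stack of square coasters, 100 by 100 by 24 mm, one piece, bystander. Origin at the centre of its underside.
There are look-alikes about, which are no part of the job. Leave any red look-alike of the lantern alone. Leave any red look-alike of the dock alone.

How it is judged:
By the outcome, as a careful person would: the job done as asked, in the order asked, and still so for the second after the job is handed in, with the robot touching nothing.
It also fails if it takes over 72 s, if anything falls off the work surface, if the arm or the gripper's body presses on something with over 40 N, if the wrist force passes 120 N, or if a joint passes its speed limit or range.

ROBOT

A 6-joint arm with a two-finger parallel gripper is mounted at the origin on the work surface. World frame = base frame: x ahead of the robot, y to its left, z up, the work surface at z = 0. Lengths are in m, angles in rad, forces in N, time in s.
With the tool pointing down it reaches from about 0.4 to 0.825 m from the base axis. Payload 7 kg.
Tool frame: the origin (TCP) lies at the very end of the fingers, on their centre line; the grasp point (between the pads) lies 19 mm behind it; z points along the fingers, y is the line along which they close (so a half turn about z gives the same grasp; the last joint's range is limited). The gripper opens to 88 mm and grips with 3 to 60 N. Pads are 19 mm wide; open, the fingers measure 130 mm over their backs; the gripper's body (78 mm by 193 mm) begins 47 mm behind the grasp point.
Start: joints at [1.445, 0.359, 0.012, 0, -1.224, -0.288], TCP at [0.271, 0.618, 0.227] pointing down, gripper open.
Joint ranges: [-3.07, 3.07], [-1.43, 2.12], [-1.02, 1.25], [-3.03, 1.67], [-3.05, -0], [-3.03, 3.03]. Speed limits (rad/s): [2.39, 2.39, 3.01, 3.14, 3.14, 3.14].

INTERFACE

Orientations are given as [roll, pitch, yaw] about the fixed x, y, z axes, in that order (R = Rz(yaw) Ry(pitch) Rx(roll)).
In Python, from station import * gives the robot as it stands.
- The arm moves only by the tool servo_tool, never from a script. Its argument "moves" is a list of rows, each an object of numbers: "jaw": the opening, from 0 (shut) to 1 (fully open); "dx", "dy", "dz": the shift along the world's x, y, z in m; "roll": the turn about the world's z in degrees. A call has exactly 10 rows; each row shifts and turns the commanded pose from where the row before left it; what a row does not reach is not made up. A row lasts 1/8 s, in which the tool goes at most 62.5 mm and 10.7 degrees, less where a joint would pass 70% of its speed; a pose out of reach is approached as far as the arm can. A call with a gripper value outside its range is refused whole. The fingers move at their own pace and stop on an object; "newtons" is the grip in N (left out, the last holds). Time passes only in rows, so rows that do not move let the fingers close, or fill a call up. It gives the time, the measured TCP pose, the force, the opening and the grip force at its end, in the units of the state.
- get_state(): the state, without advancing time (a new reading comes with each control period).
- grab_frame(name): name is "side" or "top" or "wrist"; returns (picture, depth): 480x640x3 uint8, red, green, blue; 480x640 float32, m along the optical axis (not along the pixel's ray), 0 where there is no reading.
- calibration(name): a dict with "intrinsics" (3x3 intrinsics, pixels), "R" (3x3) and "t" (3): a world point X has camera coordinates R X + t. Camera axes: x right, y down, z forward; pixel columns grow to the right and rows downward; lengths in m; the calibration is good to about 2 mm. A picture is of the moment at which its call begins: read the wrist's pose just before it. calibration takes no time and is no camera call; for the wrist camera it gives the pose at the moment of the call.
- job_done(): hands the job in; it is judged then, once.
The state is a dict: "t": time; "q": joint angles; "qd": joint speeds; "joint_efforts": joint torques, N m; "eef_pos": TCP position; "ee_rot": TCP orientation; "force": force on the tool from outside, world axes, zero at the start; "moment": the same for the moment, N m; "width": finger opening in m; "gripper_force": force on a finger pad.
Only numpy, scipy, OpenCV 4.12 (cv2) and the standard library are available. Lean on these libraries where they do the work, as an engineer would, in place of code of your own. Each camera call takes 0.05 s, during which the arm holds its last target. There are 200 camera calls.

## Working session

There is one attempt and no reset: what is moved stays moved. The work goes in short steps, Python scripts to look and compute and a tool call to move; the robot and the scene stay as the last step left them, time stands still between calls to the robot, and variables do not carry over. Pictures are saved under pics/ and viewed, at most 10 in all, crops included, and the job is handed in when it is done.

Besides the shell and the picture viewer there is one more tool, called after "Emit:" as name(argument=value, ...) on one line, values as JSON. servo_tool: Moves the arm, as the interface text tells. Its arguments: {"type":"object","properties":{"moves":{"type":"array","items":{"type":"object","properties":{"jaw":{"type":"number"},"dx":{"type":"number"},"dy":{"type":"number"},"dz":{"type":"number"},"roll":{"type":"number"}}}},"newtons":{"type":"number"}},"required":["moves"]}

```bash
mkdir -p pics; ls
python3 - <<'E'
from station import *
import cv2,numpy as np
s=get_state();print({k:np.round(v,3) for k,v in s.items()})
for n in("top","side"):
    p,d=grab_frame(n);np.savez(f"pics/{n}0.npz",p=p,d=d,**calibration(n));cv2.imwrite(f"pics/{n}0.png",p[:,:,::-1])
    c=calibration(n);print(n,np.round(c["intrinsics"],1).tolist(),np.round(-c["R"].T@c["t"],3),np.round(c["R"],2).tolist())
E
```

```text
pics
{'t': np.float64(0.0), 'q': array([ 1.445,  0.359,  0.011, -0.   , -1.224, -0.288]), 'qd': array([-0.001,  0.001,  0.001,  0.001, -0.   ,  0.001]), 'joint_efforts': array([-1.0000e-03, -5.8272e+01,  2.9305e+01,  6.9970e+00,  7.0000e-03,
       -0.0000e+00]), 'eef_pos': array([0.271, 0.618, 0.226]), 'ee_rot': array([ 3.14 , -0.   , -0.414]), 'force': array([-1.014, -0.029, -0.478]), 'moment': array([ 0.027, -0.002,  0.012]), 'gripper_force': np.float64(0.0), 'width': np.float64(0.088)}
top [[558.0, 0.0, 311.3], [0.0, 558.0, 244.8], [0.0, 0.0, 1.0]] [ 0.444 -0.018  1.498] [[0.03, -1.0, 0.02], [-1.0, -0.03, -0.09], [0.09, -0.01, -1.0]]
side [[505.7, 0.0, 311.5], [0.0, 505.7, 243.0], [0.0, 0.0, 1.0]] [ 0.115 -1.141  0.932] [[0.93, -0.37, -0.01], [-0.21, -0.51, -0.83], [0.3, 0.77, -0.56]]
```

View pics/top0.png

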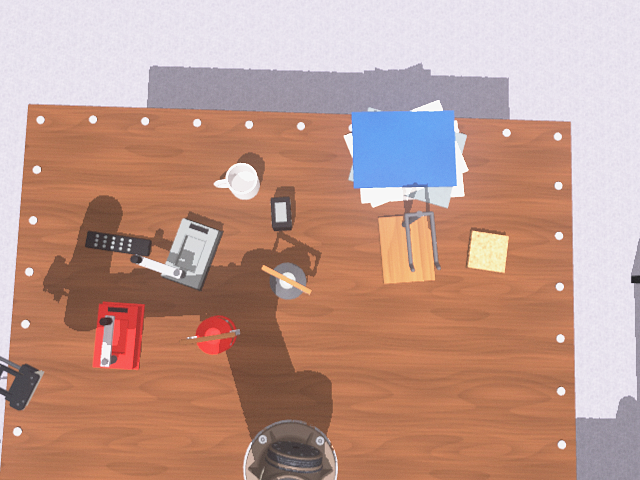

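View pics/side0.png

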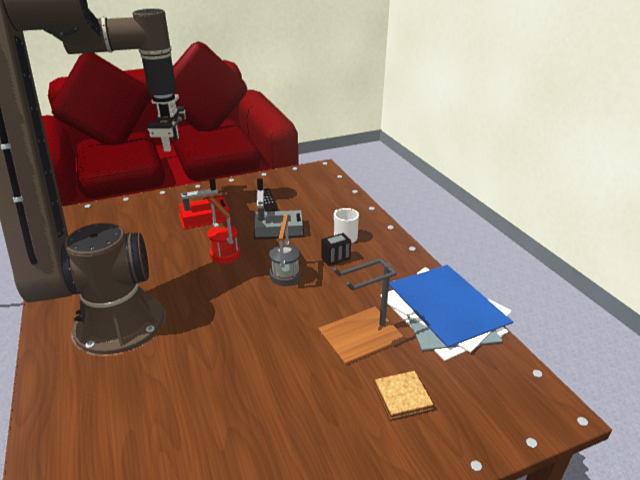

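The top view shows the grey dock at (190,255) with its lever swung out to the left and its knob near (137,259). The pack is at (282,213), the lantern with its orange bar at (288,280), and the stand foot at (407,248) with its prongs pointing down-image. The red look-alikes are at (118,335) and (215,335). The side view agrees.

```bash
cat > h.py <<'E'
import numpy as np,cv2
def load(n):
    z=np.load(f"pics/{n}.npz");return z["p"],z["d"],{k:z[k] for k in("intrinsics","R","t")}
def cloud(d,c):
    K=c["intrinsics"];v,u=np.mgrid[:d.shape[0],:d.shape[1]]
    P=np.stack([(u-K[0,2])/K[0,0]*d,(v-K[1,2])/K[1,1]*d,d],-1)
    return (P-c["t"])@c["R"]
def ray(uv,z,c):
    uv=np.atleast_2d(uv).astype(float);K=c["intrinsics"]
    r=np.c_[(uv-K[[0,1],2])/K[[0,1],[0,1]],np.ones(len(uv))]@c["R"];o=-c["R"].T@c["t"]
    return o+r*((z-o[2])/r[:,2])[:,None]
def rect(xy):
    (cx,cy),(w,h),a=cv2.minAreaRect((xy*1000).astype(np.float32));a=np.deg2rad(a)
    if h>w:w,h,a=h,w,a+np.pi/2
    return np.round([cx,cy,w,h],1),round((a+np.pi/2)%np.pi-np.pi/2,3)
E
python3 - <<'E'
from h import *
for n in("top0","side0"):
    p,d,c=load(n);P=cloud(d,c);hsv=cv2.cvtColor(p,cv2.COLOR_RGB2HSV);Z=P[...,2];X=P[...,0];Y=P[...,1]
    def box(x0,x1,y0,y1,z0,z1):return (d>0)&(X>x0)&(X<x1)&(Y>y0)&(Y<y1)&(Z>z0)&(Z<z1)
    red=(hsv[...,1]>150)&((hsv[...,0]<5)|(hsv[...,0]>172))
    print(n,"table z",np.median(Z[box(.1,.3,-.5,-.1,-.03,.03)]))
    def show(nm,m):
        m=m&~red
        if m.sum()<8:print(nm,"few");return
        v,u=np.nonzero(m);Q=P[m];print(nm,m.sum(),"px",u.mean().round(),v.mean().round(),rect(Q[:,:2]),"mean",Q.mean(0).round(4),"z",np.percentile(Q[:,2],[5,50,95]).round(4))
    show("packtop",box(.42,.68,0,.14,.065,.09))
    show("dock",box(.35,.58,.15,.45,.035,.055))
    show("bar",box(.3,.58,.12,.5,.088,.112))
    show("knob",box(.3,.58,.12,.5,.135,.155))
    show("lbar",box(.25,.5,-.1,.2,.16,.19))
    show("lcap",box(.25,.5,-.05,.15,.04,.12))
    show("foot",box(.2,.6,-.45,-.1,.006,.02))
    show("prong",box(.2,.7,-.45,-.1,.19,.215))
    show("tips",box(.2,.7,-.45,-.1,.215,.23))
E
```

```text
top0 table z 0.0003275501126312278
packtop 717 px 282.0 240.0 (array([560.4,  35. , 240.2,  65.5]), np.float64(0.026)) mean [0.5887 0.0371 0.0786] z [0.0715 0.0775 0.089 ]
dock 939 px 187.0 266.0 (array([484.8, 305.1, 277.5, 198.7]), np.float64(1.509)) mean [0.516  0.2833 0.0453] z [0.0396 0.0453 0.0507]
bar 713 px 141.0 298.0 (array([433.1, 313.1, 337.4, 230.9]), np.float64(-1.456)) mean [0.431  0.3792 0.1054] z [0.0971 0.106  0.1106]
knob 125 px 123.0 292.0 (array([444.5, 295.6, 329.3, 172.7]), np.float64(1.531)) mean [0.4441 0.4107 0.1455] z [0.1398 0.1456 0.1504]
lbar 353 px 263.0 304.0 (array([425.6,  95.1, 269.3,  86.4]), np.float64(-1.024)) mean [0.4258 0.071  0.1811] z [0.1764 0.1812 0.1854]
lcap 577 px 285.0 287.0 (array([442.6,  73.4, 222.3,  80.1]), np.float64(-0.964)) mean [0.4685 0.0243 0.0905] z [0.0765 0.091  0.1012]
foot 2717 px 403.0 280.0 (array([ 400.1, -274.5,  399.6,  349.3]), np.float64(0.002)) mean [ 0.4968 -0.288   0.0112] z [0.0063 0.011  0.0173]
prong 574 px 421.0 234.0 (array([ 587.2, -293.4,  136.2,   72.1]), np.float64(0.089)) mean [ 0.5988 -0.2922  0.204
[... 738 characters left out ...]
529]
lbar 207 px 257.0 222.0 (array([423.2,  93.9, 271.4,  91.1]), np.float64(-1.024)) mean [0.4196 0.0662 0.1777] z [0.165  0.1797 0.1834]
lcap 591 px 278.0 258.0 (array([440.1,  68.3, 224.3,  91.4]), np.float64(-1.032)) mean [0.4603 0.0065 0.0797] z [0.0452 0.086  0.105 ]
foot 1722 px 349.0 338.0 (array([ 430.3, -264.1,  363.6,  281.2]), np.float64(-0.139)) mean [ 0.543  -0.3015  0.0117] z [0.0085 0.0118 0.0148]
prong 497 px 369.0 272.0 (array([ 582.4, -296.5,  139.6,   72.4]), np.float64(0.087)) mean [ 0.5914 -0.2971  0.2027] z [0.1967 0.2031 0.2083]
tips 34 px 341.0 276.0 (array([ 517. , -302.2,   69. ,   12.2]), np.float64(-1.488)) mean [ 0.5157 -0.3032  0.219 ] z [0.2156 0.2191 0.2224]
```

```bash
cat >> h.py <<'E'
def comps(n,boxes,mx=3):
    p,d,c=load(n);P=cloud(d,c);hsv=cv2.cvtColor(p,cv2.COLOR_RGB2HSV);X,Y,Z=np.moveaxis(P,-1,0)
    red=(hsv[...,1]>150)&((hsv[...,0]<5)|(hsv[...,0]>172))
    for nm,(x0,x1,y0,y1,z0,z1) in boxes.items():
        m=(d>0)&(X>x0)&(X<x1)&(Y>y0)&(Y<y1)&(Z>z0)&(Z<z1)&~red
        k,l,s,_=cv2.connectedComponentsWithStats(m.astype(np.uint8))
        for i in sorted(range(1,k),key=lambda i:-s[i,4])[:mx]:
            if s[i,4]<12:continue
            v,u=np.nonzero(l==i);Q=P[v,u];r=ray(np.c_[u,v],np.median(Q[:,2]),c)
            print(n,nm,s[i,4],"px",u.mean().round(),v.mean().round(),rect(r[:,:2]),"mean",Q.mean(0).round(4),"z",np.percentile(Q[:,2],[5,50,95]).round(4))
E
python3 - <<'E'
from h import *
B=dict(packtop=(.42,.68,-.02,.14,.068,.09),dock=(.38,.62,.17,.45,.035,.055),bar=(.3,.62,.17,.5,.088,.115),knob=(.3,.62,.17,.5,.135,.155),lbar=(.33,.5,-.1,.2,.165,.19),lcap=(.25,.5,-.05,.15,.04,.11),foot=(.35,.6,-.45,-.18,.006,.02),prong=(.2,.7,-.45,-.1,.19,.235))
for n in("top0","side0"):comps(n,B)
E
```

```text
top0 packtop 446 px 281.0 216.0 (array([651.3,  41.3,  59.8,  51.3]), np.float64(0.034)) mean [0.6505 0.042  0.0759] z [0.071  0.0759 0.0809]
top0 packtop 64 px 285.0 284.0 (array([475. ,  25.4,  35.3,  14.2]), np.float64(1.093)) mean [0.4764 0.0254 0.078 ] z [0.0726 0.0783 0.0829]
top0 packtop 54 px 289.0 275.0 (array([499.3,  13.9,  35.3,  11.4]), np.float64(1.136)) mean [0.4986 0.0148 0.0784] z [0.0741 0.0782 0.0834]
top0 dock 1425 px 192.0 253.0 (array([551.1, 276.3, 160. , 102.2]), np.float64(-0.314)) mean [0.5506 0.271  0.0455] z [0.0397 0.0454 0.0512]
top0 dock 36 px 123.0 310.0 (array([398.3, 439.7,  20.5,  10.2]), np.float64(-1.544)) mean [0.3991 0.439  0.0479] z [0.0418 0.0483 0.0522]
top0 bar 396 px 161.0 267.0 (array([510.9, 341.2, 124.2,  22.1]), np.float64(1.264)) mean [0.509  0.3347 0.1064] z [0.1007 0.1065 0.1116]
top0 bar 307 px 108.0 335.0 (array([344.3, 454.6,  86.3,  24.4]), np.float64(-0.04)) mean [0.3394 0.4543 0.1056] z [0.0989 0.1059 0.1108]
top0 knob 62 px 104.0 321.0 (array([374.8, 451.8,  23. ,  17.4]), np.float64(-1.22)) mean [0.3744 0.4528 0.1451] z [0.13
[... 2712 characters left out ...]
23.0 212.0 (array([346. , 159. ,  92. ,  16.3]), np.float64(-1.406)) mean [0.3461 0.1616 0.1778] z [0.1689 0.1789 0.1832]
side0 lcap 534 px 282.0 260.0 (array([468. ,  -5.6, 145.3,  69.6]), np.float64(1.414)) mean [ 0.4684 -0.0031  0.0774] z [0.0447 0.0843 0.0987]
side0 lcap 31 px 230.0 239.0 (array([352.3, 141.7,  45.4,  12. ]), np.float64(1.328)) mean [0.3515 0.1374 0.0942] z [0.0827 0.0915 0.1085]
side0 foot 1714 px 349.0 338.0 (array([ 547.5, -300.5,  143.3,  120. ]), np.float64(-1.475)) mean [ 0.5439 -0.3018  0.0118] z [0.0085 0.0118 0.0148]
side0 prong 531 px 367.0 273.0 (array([ 586.1, -287.6,  134.2,   93.8]), np.float64(0.099)) mean [ 0.5866 -0.2975  0.2038] z [0.1968 0.2034 0.2166]
```

Emit:
servo_tool(moves=[{"dx":0.033,"dy":-0.042,"dz":0.01,"roll":0.7,"jaw":1},{"dx":0.033,"dy":-0.042,"dz":0.01,"roll":0.7,"jaw":1},{"dx":0.033,"dy":-0.042,"dz":0.01,"roll":0.7,"jaw":1},{"dx":0.033,"dy":-0.042,"dz":0.01,"roll":0.7,"jaw":1},{"dx":0.033,"dy":-0.042,"dz":0.01,"roll":0.7,"jaw":1},{"dx":0.033,"dy":-0.042,"dz":0.01,"roll":0.7,"jaw":1},{"dx":0.033,"dy":-0.042,"dz":0.01,"roll":0.7,"jaw":1},{"dx":0.033,"dy":-0.042,"dz":0.01,"roll":0.7,"jaw":1},{"jaw":1},{"jaw":1}], newtons=30)

```text
$.moves[8]: bad value
```

Run:
```python
from station import *
from h import *
s=get_state();print(s["t"],s["eef_pos"].round(4),s["ee_rot"].round(3),s["q"].round(3))
for n,o in(("wrist","w1"),("top","top1")):
    c=calibration(n);p,d=grab_frame(n);np.savez(f"pics/{o}.npz",p=p,d=d,**c)
    if n=="wrist":cv2.imwrite(f"pics/{o}.png",p[:,:,::-1]);print(np.round(-c["R"].T@c["t"],3))
B=dict(packtop=(.55,.74,-.02,.14,.068,.09),dock=(.38,.62,.17,.45,.035,.055),bar=(.4,.62,.17,.5,.088,.115),knob=(.45,.62,.17,.5,.138,.155),lbar=(.33,.5,-.1,.1,.165,.19),floor=(.45,.65,.2,.35,.01,.025))
comps("w1",B,2);comps("top0",dict(packtop=B["packtop"],mug=(.6,.85,.08,.25,.08,.1)),2)
```

```text
0.1 [0.2713 0.6176 0.2257] [ 3.14  -0.    -0.414] [ 1.445  0.359  0.011 -0.    -1.224 -0.288]
[0.335 0.591 0.384]
top0 packtop 599 px 281.0 212.0 (array([661.3,  42.3,  80.3,  50.6]), np.float64(0.08)) mean [0.6608 0.0426 0.0758] z [0.0709 0.0758 0.0809]
top0 packtop 40 px 251.0 188.0 (array([718.6, 119.6,  47.4,  12.2]), np.float64(-0.791)) mean [0.7187 0.1194 0.0804] z [0.0701 0.0806 0.0892]
top0 mug 192 px 241.0 178.0 (array([743.1, 144.9,  78.7,  78.3]), np.float64(0.827)) mean [0.7439 0.1462 0.089 ] z [0.081  0.0898 0.0952]
```

View pics/w1.png

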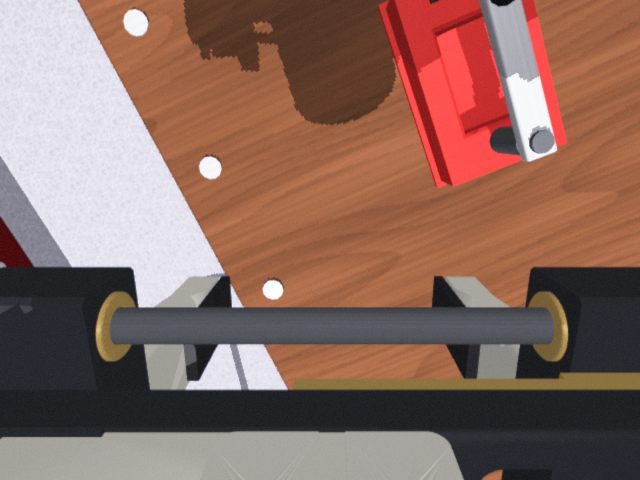

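The wrist camera looks down and ahead of the fingers, and only the red dock shows at (480,90). The move was refused because two rows were missing keys, so I am giving every key now.

Emit:
servo_tool(moves=[{"dx":0.028,"dy":-0.042,"dz":0.01,"roll":0.7,"jaw":1},{"dx":0.028,"dy":-0.042,"dz":0.01,"roll":0.7,"jaw":1},{"dx":0.028,"dy":-0.042,"dz":0.01,"roll":0.7,"jaw":1},{"dx":0.028,"dy":-0.042,"dz":0.01,"roll":0.7,"jaw":1},{"dx":0.028,"dy":-0.042,"dz":0.01,"roll":0.7,"jaw":1},{"dx":0.028,"dy":-0.042,"dz":0.01,"roll":0.7,"jaw":1},{"dx":0.028,"dy":-0.042,"dz":0.01,"roll":0.7,"jaw":1},{"dx":0.0,"dy":0.0,"dz":0,"roll":0,"jaw":1},{"dx":0,"dy":0,"dz":0,"roll":0,"jaw":1},{"dx":0,"dy":0,"dz":0,"roll":0,"jaw":1}], newtons=30)

```text
t: 1.45
eef_pos: [0.4668, 0.3247, 0.2961]
ee_rot: [3.141, 0.0, -0.327]
force: [-0.1, -0.2, -0.5]
width: 0.0875
gripper_force: 0.0
```

```bash
cat > snap.py <<'E'
from station import *
from h import *
import sys
def snap(n,o):
    s=get_state();c=calibration(n);p,d=grab_frame(n);np.savez(f"pics/{o}.npz",p=p,d=d,**c);cv2.imwrite(f"pics/{o}.png",p[:,:,::-1])
    print(o,round(float(s["t"]),2),s["eef_pos"].round(4),s["ee_rot"].round(3),"F",s["force"].round(1),"w",s["width"].round(4))
E
python3 - <<'E'
from snap import *
snap("wrist","w2")
B=dict(dock=(.38,.64,.17,.45,.035,.055),bar=(.4,.62,.17,.5,.088,.115),knob=(.45,.62,.17,.5,.138,.155),floor=(.45,.65,.2,.35,.008,.025),post=(.45,.65,.2,.35,.108,.12))
comps("w2",B,2)
E
```

```text
Traceback (most recent call last):
  File "snap.py", line 6, in snap
    print(o,round(float(s["t"]),2),s["eef_pos"].round(4),s["ee_rot"].round(3),"F",s["force"].round(1),"w",s["width"].round(4))
                                                                                                          ^^^^^^^^^^^^^^^^
AttributeError: 'float' object has no attribute 'round'
```

View pics/w2.png

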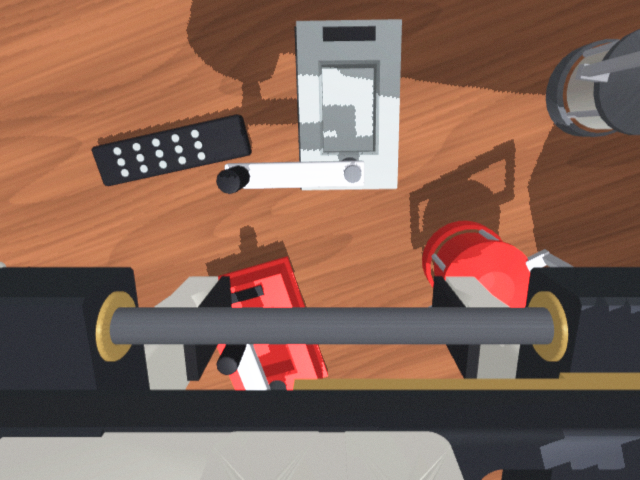

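Wrist view: the grey dock with its pocket is at (350,105), the lever lies level from its post at (352,172) to the knob at (231,180), and the remote is at (172,150).

```bash
sed -i 's/s\["width"\].round(4)/round(float(s["width"]),4)/' snap.py
python3 - <<'E'
from snap import *
B=dict(dock=(.38,.64,.17,.45,.035,.055),bar=(.4,.62,.17,.5,.088,.115),knob=(.45,.62,.17,.5,.138,.155),floor=(.48,.61,.23,.33,.008,.022),post=(.45,.65,.2,.35,.108,.12))
comps("w2",B,2)
# pocket: floor extents in dock frame
p,d,c=load("w2");P=cloud(d,c)
yaw=-.314
for yaw in(-.314,-.325,-.335):
    R=np.array([[np.cos(yaw),np.sin(yaw)],[-np.sin(yaw),np.cos(yaw)]]);q=(P[...,:2]-[.551,.276])@R.T
    m=(abs(q[...,0])<.06)&(abs(q[...,1])<.04)&(P[...,2]<.025)&(P[...,2]>.008)
    print(yaw,"floor",m.sum(),(np.percentile(q[m],[1,99],axis=0)*1000).round(1).tolist(),np.median(P[m][:,2]).round(4))
    m=(abs(q[...,0])<.1)&(abs(q[...,1])<.07)&(P[...,2]<.049)&(P[...,2]>.041)
    print("top",(np.percentile(q[m],[.5,99.5],axis=0)*1000).round(1).tolist(),np.median(P[m][:,2]).round(4))
E
```

```text
w2 dock 10735 px 352.0 90.0 (array([548.9, 279.1, 160. , 100. ]), np.float64(-0.313)) mean [0.5633 0.2715 0.0453] z [0.0432 0.0453 0.0479]
w2 dock 667 px 268.0 290.0 (array([393.6, 428.9,  44.1,  27.3]), np.float64(1.543)) mean [0.394  0.425  0.0458] z [0.044  0.0454 0.0487]
w2 bar 3078 px 303.0 173.0 (array([509.4, 345.2, 122.5,  22.4]), np.float64(1.264)) mean [0.5074 0.3378 0.1064] z [0.1044 0.1062 0.111 ]
w2 knob 527 px 229.0 180.0 (array([524.1, 391.3,  20.1,  19.3]), np.float64(-1.142)) mean [0.524  0.3913 0.1456] z [0.1414 0.146  0.1472]
w2 floor 4274 px 348.0 108.0 (array([549.3, 278.7,  85.3,  54.9]), np.float64(-0.314)) mean [0.5501 0.2783 0.0154] z [0.0139 0.0153 0.0169]
w2 post 255 px 352.0 174.0 (array([493.9, 296.8,  14.9,  14.7]), np.float64(1.243)) mean [0.4938 0.297  0.1111] z [0.11   0.111  0.1122]
-0.314 floor 4332 [[-44.5, -24.7], [39.0, 29.0]] 0.0153
top [[-82.5, -47.4], [76.5, 52.0]] 0.0452
-0.325 floor 4332 [[-44.6, -24.7], [39.0, 28.8]] 0.0153
top [[-82.5, -47.6], [76.6, 52.2]] 0.0452
-0.335 floor 4332 [[-44.6, -24.9], [39.0, 28.7]] 0.0153
top [[-82.6, -48.0], [76.6, 52.7]] 0.0452
```

Emit:
servo_tool(moves=[{"dx":0.019,"dy":-0.047,"dz":0,"roll":3.9,"jaw":1},{"dx":0.019,"dy":-0.047,"dz":0,"roll":3.9,"jaw":1},{"dx":0.019,"dy":-0.047,"dz":0,"roll":3.9,"jaw":1},{"dx":0.019,"dy":-0.047,"dz":0,"roll":3.9,"jaw":1},{"dx":0.019,"dy":-0.047,"dz":0,"roll":3.9,"jaw":1},{"dx":0.019,"dy":-0.047,"dz":0,"roll":3.9,"jaw":1},{"dx":0,"dy":0,"dz":0,"roll":0,"jaw":1},{"dx":0,"dy":0,"dz":0,"roll":0,"jaw":1},{"dx":0,"dy":0,"dz":0,"roll":0,"jaw":1},{"dx":0,"dy":0,"dz":0,"roll":0,"jaw":1}])

```text
t: 2.75
eef_pos: [0.5812, 0.0431, 0.2967]
ee_rot: [-3.141, -0.0, 0.082]
force: [-0.4, 0.4, -0.1]
width: 0.0877
gripper_force: 0.0
```

Run:
```python
from snap import *
snap("wrist","w3")
B=dict(pack=(.58,.74,-.02,.11,.07,.085),packall=(.58,.74,-.02,.11,.055,.085))
comps("w3",B,2)
```

```text
w3 2.75 [0.5812 0.0431 0.2967] [-3.141 -0.     0.082] F [-0.4  0.4 -0.1] w 0.0877
w3 pack 4685 px 337.0 122.0 (array([659.3,  44.9,  79. ,  49.7]), np.float64(0.084)) mean [0.6604 0.0448 0.0754] z [0.0737 0.0754 0.0769]
w3 pack 51 px 272.0 29.0 (array([733.7, 108.3,  12.3,   3.1]), np.float64(-0.225)) mean [0.7334 0.1085 0.0777] z [0.071  0.0783 0.0846]
w3 packall 4722 px 337.0 122.0 (array([659.3,  44.9,  78.9,  50.2]), np.float64(0.081)) mean [0.6604 0.0449 0.0753] z [0.0735 0.0754 0.0769]
w3 packall 99 px 273.0 32.0 (array([733.1, 108.5,  16.4,   6. ]), np.float64(-0.221)) mean [0.7331 0.1086 0.0704] z [0.0572 0.071  0.0841]
```

Emit:
servo_tool(moves=[{"dx":0.0197,"dy":0.0003,"dz":-0.03,"roll":0,"jaw":1},{"dx":0.0197,"dy":0.0003,"dz":-0.03,"roll":0,"jaw":1},{"dx":0.0197,"dy":0.0002,"dz":-0.03,"roll":0,"jaw":1},{"dx":0.0197,"dy":0,"dz":-0.03,"roll":0,"jaw":1},{"dx":0,"dy":0,"dz":-0.04,"roll":0,"jaw":1},{"dx":0,"dy":0,"dz":-0.04,"roll":0,"jaw":1},{"dx":0,"dy":0,"dz":-0.03,"roll":0,"jaw":1},{"dx":0,"dy":0,"dz":-0.019,"roll":0,"jaw":1},{"dx":0,"dy":0,"dz":0,"roll":0,"jaw":1},{"dx":0,"dy":0,"dz":0,"roll":0,"jaw":0.7}])

```text
t: 4.05
eef_pos: [0.6612, 0.0432, 0.0489]
ee_rot: [-3.141, -0.002, 0.081]
force: [0.5, -0.2, 0.8]
width: 0.0825
gripper_force: 0.0
```

Emit:
servo_tool(moves=[{"dx":0,"dy":0,"dz":0,"roll":0,"jaw":0.6},{"dx":0,"dy":0,"dz":0,"roll":0,"jaw":0.3},{"dx":0,"dy":0,"dz":0,"roll":0,"jaw":0.3},{"dx":0,"dy":0,"dz":0,"roll":0,"jaw":0.3},{"dx":0,"dy":0,"dz":0,"roll":0,"jaw":0.3},{"dx":0,"dy":0,"dz":0.01,"roll":0,"jaw":0.3},{"dx":0,"dy":0,"dz":0.02,"roll":0,"jaw":0.3},{"dx":0,"dy":0,"dz":0.03,"roll":0,"jaw":0.3},{"dx":0,"dy":0,"dz":0.03,"roll":0,"jaw":0.3},{"dx":0,"dy":0,"dz":0.03,"roll":0,"jaw":0.3}])

```text
t: 5.3
eef_pos: [0.6593, 0.0424, 0.1679]
ee_rot: [3.141, 0.002, 0.08]
force: [0.1, 0.0, -4.8]
width: 0.0496
gripper_force: 30.0
```

Run:
```python
from snap import *
snap("wrist","w4");snap("side","side4");snap("top","top4")
B=dict(pack=(.6,.74,-.02,.11,.17,.215))
p,d,c=load("w4");print((d>0).sum(), np.median(d[280:,250:420]))
s=get_state();print(s["gripper_force"])
for n in("w4","top4","side4"):comps(n,B,2)
```

```text
w4 5.3 [0.6593 0.0424 0.1679] [3.141e+00 2.000e-03 8.000e-02] F [ 0.1  0.  -4.8] w 0.0496
side4 5.35 [0.6615 0.0426 0.1728] [ 3.141 -0.004  0.081] F [ 2.1 -0.3  0.6] w 0.0499
top4 5.4 [0.6617 0.0429 0.1712] [-3.141 -0.005  0.08 ] F [ 0.6  0.3 -4. ] w 0.05
305736 0.07570793
29.98712718486786
w4 pack 15431 px 331.0 264.0 (array([685. ,  45.3,  85.1,  35.3]), np.float64(-1.492)) mean [0.6826 0.0452 0.1927] z [0.1779 0.1949 0.1967]
w4 pack 5731 px 332.0 360.0 (array([645.2,  42.2,  67.8,  14.5]), np.float64(-1.492)) mean [0.6476 0.0423 0.199 ] z [0.1943 0.1958 0.2144]
top4 pack 186 px 280.0 217.0 (array([629.9,  39.6,  49.4,  19. ]), np.float64(-1.541)) mean [0.6304 0.0389 0.1959] z [0.1812 0.1975 0.2029]
side4 pack 415 px 335.0 209.0 (array([639.8,  35.8, 129.6,  96.6]), np.float64(-1.212)) mean [0.6472 0.0267 0.1916] z [0.1729 0.1947 0.2054]
```

View pics/w4.png

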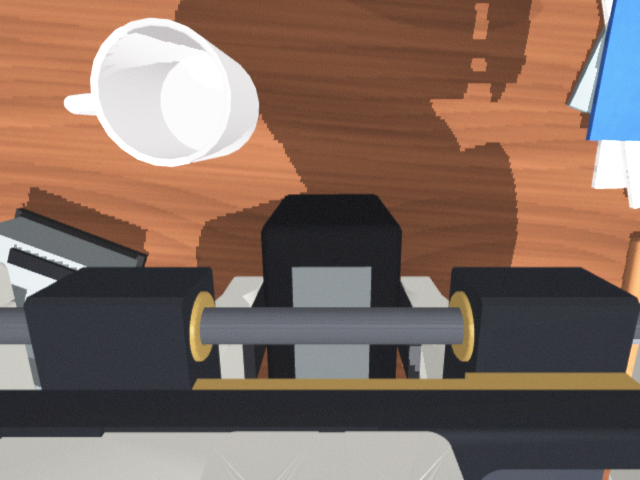

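The pack is held between the fingers, and the front edge of its top runs along row 228 from column 263 to 400. I'm measuring its offset from the TCP with the same camera.

Run:
```python
from snap import *
snap("wrist","w5")
for n in("w4","w5"):
    p,d,c=load(n);P=cloud(d,c)
    K=c["intrinsics"]
    cam=-c["R"].T@c["t"]; 
    # tool frame assumed from calibration: express in camera-yaw frame, relative to camera
    yaw=.081;R=np.array([[np.cos(yaw),np.sin(yaw)],[-np.sin(yaw),np.cos(yaw)]])
    q=(P[...,:2]-cam[:2])@R.T
    v,u=np.mgrid[:480,:640]
    for r in(235,240,245,250):
        m=(v==r)&(u>240)&(u<430)&(d<d[245,332]+.004)&(d>0)
        print(n,r,u[m].min(),u[m].max(),"y",(q[m][:,1].min()*1000).round(1),(q[m][:,1].max()*1000).round(1),"z",np.median(P[m][:,2]).round(4))
    for col in(285,332,380):
        m=(u==col)&(v>200)&(v<262)&(abs(P[...,2]-np.median(P[245:260,332,2]))<.004)
        print(" col",col,v[m].min(),"front x rel cam",(q[m][:,0].max()*1000).round(1))
    print("cam",cam.round(4),"cam in tool",((cam[:2]-get_state()["eef_pos"][:2])@R.T).round(4))
```

```text
w5 5.45 [0.6606 0.0429 0.1688] [-3.141e+00 -2.000e-03  8.000e-02] F [ 0.1 -1.2 -5.9] w 0.0496
w4 235 261 401 y -24.7 24.9 z 0.195
w4 240 261 401 y -24.8 25.1 z 0.195
w4 245 262 401 y -24.8 24.6 z 0.1949
w4 250 262 400 y -24.6 24.8 z 0.195
 col 285 223 front x rel cam -30.9
 col 332 223 front x rel cam -31.1
 col 380 222 front x rel cam -30.8
cam [0.7287 0.0489 0.3262] cam in tool [0.0694 0.0006]
w5 235 261 401 y -24.4 25.1 z 0.196
w5 240 261 401 y -24.6 25.0 z 0.1959
w5 245 262 400 y -24.1 24.6 z 0.196
w5 250 262 400 y -24.3 24.8 z 0.1959
 col 285 223 front x rel cam -30.3
 col 332 223 front x rel cam -30.2
 col 380 222 front x rel cam -30.3
cam [0.7293 0.0491 0.3274] cam in tool [0.0701 0.0007]
```

Emit:
servo_tool(moves=[{"dx":-0.012,"dy":0.0164,"dz":0.0156,"roll":-1.4,"jaw":0.3},{"dx":-0.024,"dy":0.0328,"dz":0.0156,"roll":-2.83,"jaw":0.3},{"dx":-0.024,"dy":0.0328,"dz":0.0156,"roll":-2.83,"jaw":0.3},{"dx":-0.024,"dy":0.0328,"dz":0.0156,"roll":-2.83,"jaw":0.3},{"dx":-0.024,"dy":0.0328,"dz":0.0156,"roll":-2.83,"jaw":0.3},{"dx":-0.024,"dy":0.0328,"dz":0.0156,"roll":-2.83,"jaw":0.3},{"dx":-0.024,"dy":0.0328,"dz":0.0156,"roll":-2.83,"jaw":0.3},{"dx":-0.024,"dy":0.0328,"dz":0.0156,"roll":-2.83,"jaw":0.3},{"dx":-0.012,"dy":0.0164,"dz":0,"roll":-1.4,"jaw":0.3},{"dx":0,"dy":0,"dz":0,"roll":0,"jaw":0.3}])

```text
t: 6.75
eef_pos: [0.4667, 0.3058, 0.2904]
ee_rot: [3.139, 0.002, -0.313]
force: [0.1, -0.6, -5.1]
width: 0.0496
gripper_force: 30.0
```

Emit:
servo_tool(moves=[{"dx":0,"dy":0,"dz":0,"roll":0,"jaw":0.3},{"dx":0,"dy":0,"dz":0,"roll":0,"jaw":0.3},{"dx":0,"dy":0,"dz":0,"roll":0,"jaw":0.3},{"dx":0,"dy":0,"dz":0,"roll":0,"jaw":0.3},{"dx":0,"dy":0,"dz":0,"roll":0,"jaw":0.3},{"dx":0,"dy":0,"dz":0,"roll":0,"jaw":0.3},{"dx":0,"dy":0,"dz":0,"roll":0,"jaw":0.3},{"dx":0,"dy":0,"dz":0,"roll":0,"jaw":0.3},{"dx":0,"dy":0,"dz":0,"roll":0,"jaw":0.3},{"dx":0,"dy":0,"dz":0,"roll":0,"jaw":0.3}])

```text
t: 8.0
eef_pos: [0.4682, 0.3052, 0.2923]
ee_rot: [3.142, 0.0, -0.314]
force: [-0.9, -0.4, -5.1]
width: 0.0498
gripper_force: 30.0
```

```bash
cat > fit.py <<'E'
from snap import *
B=dict(dock=(.38,.64,.17,.45,.035,.055),bar=(.4,.62,.17,.5,.088,.115),knob=(.45,.62,.17,.5,.138,.155),floor=(.48,.61,.23,.33,.008,.022),post=(.45,.65,.2,.35,.108,.12))
def fit(n):
    snap("wrist",n);s=get_state();comps(n,B,1)
    p,d,c=load(n);P=cloud(d,c);cam=-c["R"].T@c["t"];yaw=s["ee_rot"][2];R=np.array([[np.cos(yaw),np.sin(yaw)],[-np.sin(yaw),np.cos(yaw)]])
    q=(P[...,:2]-cam[:2])@R.T*1000;v,u=np.mgrid[:480,:640];z0=np.median(P[245:260,332,2])
    m=(v>=235)&(v<255)&(u>240)&(u<430)&(abs(P[...,2]-z0)<.004)
    f=(u==332)&(v>200)&(v<262)&(abs(P[...,2]-z0)<.004)
    print("pack rel cam x,y",q[f][:,0].max()-40.2,(q[m][:,1].min()+q[m][:,1].max())/2,"z top",z0,"cam-tcp",((cam[:2]-s["eef_pos"][:2])@R.T*1000).round(2))
E
python3 -c "
from fit import *
fit('w6');fit('w7')"
```

```text
w6 8.0 [0.4682 0.3052 0.2923] [ 3.142  0.    -0.314] F [-0.9 -0.4 -5.1] w 0.0498
w6 dock 10670 px 335.0 96.0 (array([548.8, 279.1, 159.3, 100. ]), np.float64(-0.313)) mean [0.5644 0.2714 0.0452] z [0.0432 0.0452 0.0478]
w6 bar 3080 px 282.0 182.0 (array([509.6, 345.4, 122.6,  22.5]), np.float64(1.265)) mean [0.5081 0.3389 0.1064] z [0.1042 0.1062 0.1112]
w6 knob 547 px 206.0 189.0 (array([523.9, 390.7,  21.4,  19.1]), np.float64(1.568)) mean [0.5239 0.3909 0.1455] z [0.141  0.146  0.1472]
w6 floor 4275 px 332.0 116.0 (array([548.8, 279.1,  84.7,  54.9]), np.float64(-0.315)) mean [0.5502 0.2787 0.0154] z [0.0139 0.0153 0.0169]
w6 post 256 px 332.0 183.0 (array([494. , 296.9,  15.3,  14.7]), np.float64(-1.097)) mean [0.4939 0.297  0.1111] z [0.1096 0.1112 0.1124]
pack rel cam x,y -70.81970987082387 -0.03387653086816478 z top 0.31954131698310445 cam-tcp [69.01  0.85]
w7 8.05 [0.4682 0.3052 0.2924] [ 3.142 -0.    -0.314] F [-0.3  0.5 -4.8] w 0.0499
w7 dock 10659 px 334.0 96.0 (array([548.8, 279.1, 159.3, 100. ]), np.float64(-0.313)) mean [0.5645 0.2714 0.0452] z [0.0432 0.0452 0.0479]
w7 bar 3089 px 282.0 182.0 (array([509.6, 345.4, 122.6,  22.5]), np.float64(1.265)) mean [0.5081 0.339  0.1064] z [0.1042 0.1062 0.1112]
w7 knob 541 px 206.0 189.0 (array([523.8, 391.2,  20.3,  19.9]), np.float64(1.182)) mean [0.524  0.391  0.1456] z [0.1417 0.1459 0.1472]
w7 floor 4281 px 332.0 116.0 (array([548.8, 279.1,  84.7,  54.9]), np.float64(-0.315)) mean [0.5502 0.2787 0.0153] z [0.0139 0.0153 0.0169]
w7 post 257 px 332.0 183.0 (array([493.7, 296.8,  15.6,  14.8]), np.float64(-0.32)) mean [0.4939 0.297  0.1111] z [0.1096 0.1112 0.1125]
pack rel cam x,y -70.66902767358201 0.05218557598424667 z top 0.31951471580499685 cam-tcp [68.99  0.87]
```

Emit:
servo_tool(moves=[{"dx":0.0205,"dy":-0.0069,"dz":0,"roll":0,"jaw":0.3},{"dx":0.0205,"dy":-0.0069,"dz":0,"roll":0,"jaw":0.3},{"dx":0.0205,"dy":-0.0069,"dz":-0.01,"roll":0,"jaw":0.3},{"dx":0.0205,"dy":-0.0068,"dz":-0.03,"roll":0,"jaw":0.3},{"dx":0,"dy":0,"dz":-0.04,"roll":0,"jaw":0.3},{"dx":0,"dy":0,"dz":-0.04,"roll":0,"jaw":0.3},{"dx":0,"dy":0,"dz":-0.04,"roll":0,"jaw":0.3},{"dx":0,"dy":0,"dz":-0.03,"roll":0,"jaw":0.3},{"dx":0,"dy":0,"dz":0,"roll":0,"jaw":0.3},{"dx":0,"dy":0,"dz":0,"roll":0,"jaw":0.3}])

```text
t: 9.35
eef_pos: [0.5513, 0.2778, 0.1032]
ee_rot: [-3.141, -0.001, -0.315]
force: [1.3, 0.1, -4.3]
width: 0.0495
gripper_force: 30.0
```

Emit:
servo_tool(moves=[{"dx":0,"dy":0,"dz":-0.005,"roll":0,"jaw":0.3},{"dx":0,"dy":0,"dz":-0.005,"roll":0,"jaw":0.3},{"dx":0,"dy":0,"dz":-0.003,"roll":0,"jaw":0.3},{"dx":0,"dy":0,"dz":-0.003,"roll":0,"jaw":0.3},{"dx":0,"dy":0,"dz":-0.002,"roll":0,"jaw":0.3},{"dx":0,"dy":0,"dz":-0.002,"roll":0,"jaw":0.3},{"dx":0,"dy":0,"dz":0,"roll":0,"jaw":0.3},{"dx":0,"dy":0,"dz":0,"roll":0,"jaw":0.3},{"dx":0,"dy":0,"dz":0,"roll":0,"jaw":0.3},{"dx":0,"dy":0,"dz":0,"roll":0,"jaw":0.3}])

```text
t: 10.6
eef_pos: [0.5502, 0.2777, 0.0824]
ee_rot: [-3.142, -0.0, -0.314]
force: [-0.3, 1.0, -4.3]
width: 0.05
gripper_force: 30.0
```

Emit:
servo_tool(moves=[{"dx":0,"dy":0,"dz":-0.003,"roll":0,"jaw":0.3},{"dx":0,"dy":0,"dz":-0.003,"roll":0,"jaw":0.3},{"dx":0,"dy":0,"dz":-0.003,"roll":0,"jaw":0.3},{"dx":0,"dy":0,"dz":-0.003,"roll":0,"jaw":0.3},{"dx":0,"dy":0,"dz":-0.003,"roll":0,"jaw":0.3},{"dx":0,"dy":0,"dz":-0.002,"roll":0,"jaw":0.3},{"dx":0,"dy":0,"dz":-0.001,"roll":0,"jaw":0.3},{"dx":0,"dy":0,"dz":-0.001,"roll":0,"jaw":0.3},{"dx":0,"dy":0,"dz":0,"roll":0,"jaw":0.3},{"dx":0,"dy":0,"dz":0,"roll":0,"jaw":0.3}])

```text
t: 11.85
eef_pos: [0.5503, 0.2777, 0.0635]
ee_rot: [-3.141, -0.0, -0.314]
force: [-0.1, -0.0, -5.3]
width: 0.0497
gripper_force: 30.0
```

Emit:
servo_tool(moves=[{"dx":0,"dy":0,"dz":-0.001,"roll":0,"jaw":0.3},{"dx":0,"dy":0,"dz":-0.001,"roll":0,"jaw":0.3},{"dx":0,"dy":0,"dz":0,"roll":0,"jaw":0.3},{"dx":0,"dy":0,"dz":0,"roll":0,"jaw":0.6},{"dx":0,"dy":0,"dz":0,"roll":0,"jaw":0.75},{"dx":0,"dy":0,"dz":0,"roll":0,"jaw":0.8},{"dx":0,"dy":0,"dz":0.02,"roll":0,"jaw":0.8},{"dx":0,"dy":0,"dz":0.03,"roll":0,"jaw":0.8},{"dx":0,"dy":0,"dz":0.05,"roll":0,"jaw":0.8},{"dx":-0.02,"dy":0.007,"dz":0.05,"roll":0,"jaw":0.8}])

```text
t: 13.1
eef_pos: [0.5306, 0.2843, 0.2123]
ee_rot: [3.141, 0.0, -0.316]
force: [1.1, 1.2, -0.0]
width: 0.0705
gripper_force: 0.0
```

Emit:
servo_tool(moves=[{"dx":-0.03,"dy":0.01,"dz":0.04,"roll":0,"jaw":0.8},{"dx":-0.03,"dy":0.01,"dz":0.04,"roll":0,"jaw":0.8},{"dx":0,"dy":0,"dz":0,"roll":0,"jaw":0.8},{"dx":0,"dy":0,"dz":0,"roll":0,"jaw":0.8},{"dx":0,"dy":0,"dz":0,"roll":0,"jaw":0.8},{"dx":0,"dy":0,"dz":0,"roll":0,"jaw":0.8},{"dx":0,"dy":0,"dz":0,"roll":0,"jaw":0.8},{"dx":0,"dy":0,"dz":0,"roll":0,"jaw":0.8},{"dx":0,"dy":0,"dz":0,"roll":0,"jaw":0.8},{"dx":0,"dy":0,"dz":0,"roll":0,"jaw":0.8}])

```text
t: 14.35
eef_pos: [0.4702, 0.3047, 0.2914]
ee_rot: [-3.142, -0.0, -0.314]
force: [-0.4, -0.6, -0.6]
width: 0.0703
gripper_force: 0.0
```

```bash
python3 -c "
from fit import *
snap('wrist','w8');snap('top','top8')
B['pack']=(.48,.61,.22,.34,.075,.1)
comps('w8',B,1);comps('top8',dict(pack=B['pack'],knob=B['knob']),1)"
```

```text
w8 14.35 [0.4702 0.3047 0.2914] [-3.142 -0.    -0.314] F [-0.4 -0.6 -0.6] w 0.0703
top8 14.4 [0.4702 0.3047 0.2914] [-3.142  0.    -0.315] F [-0.   0.2 -0.4] w 0.0699
w8 dock 10053 px 335.0 100.0 (array([549. , 279.1, 159.3,  99.9]), np.float64(-0.313)) mean [0.5631 0.2715 0.0455] z [0.0438 0.0453 0.048 ]
w8 bar 5171 px 332.0 115.0 (array([549.1, 279. ,  79.1,  49.4]), np.float64(-0.312)) mean [0.5503 0.2786 0.0905] z [0.0889 0.0905 0.092 ]
w8 knob 545 px 206.0 192.0 (array([524.1, 390.6,  20.8,  19.1]), np.float64(-1.144)) mean [0.524  0.3909 0.1455] z [0.1409 0.1459 0.1474]
w8 post 254 px 332.0 186.0 (array([493.8, 296.9,  14.7,  14.7]), np.float64(0.467)) mean [0.4939 0.297  0.1112] z [0.1101 0.1113 0.1125]
w8 pack 5354 px 332.0 115.0 (array([549.2, 279.2,  79.1,  50.1]), np.float64(-0.314)) mean [0.5502 0.2787 0.0903] z [0.0884 0.0904 0.092 ]
top8 pack 655 px 187.0 251.0 (array([551. , 274.6,  79.6,  53.7]), np.float64(-0.309)) mean [0.551  0.2752 0.0901] z [0.0825 0.0906 0.0954]
```

The pack is seated with its top at 0.0904 m and its centre on the pocket's. Next I'll grip the knob lightly.

Emit:
servo_tool(moves=[{"dx":0.0275,"dy":0.0425,"dz":0,"roll":0,"jaw":0.7},{"dx":0.0275,"dy":0.0425,"dz":0,"roll":0,"jaw":0.7},{"dx":0,"dy":0,"dz":-0.04,"roll":0,"jaw":0.7},{"dx":0,"dy":0,"dz":-0.05,"roll":0,"jaw":0.7},{"dx":0,"dy":0,"dz":-0.05,"roll":0,"jaw":0.7},{"dx":0,"dy":0,"dz":-0.036,"roll":0,"jaw":0.7},{"dx":0,"dy":0,"dz":0,"roll":0,"jaw":0.4},{"dx":0,"dy":0,"dz":0,"roll":0,"jaw":0.3},{"dx":0,"dy":0,"dz":0,"roll":0,"jaw":0.1},{"dx":0,"dy":0,"dz":0,"roll":0,"jaw":0.1}], newtons=10)

```text
t: 15.7
eef_pos: [0.5257, 0.3903, 0.117]
ee_rot: [-3.139, -0.001, -0.314]
force: [-0.7, -0.2, -0.0]
width: 0.027
gripper_force: 0.0
```

Run:
```python
import numpy as np
from station import *
s=get_state();print(s["eef_pos"].round(4),s["width"],s["gripper_force"],s["force"].round(1))
a=1.265+.314; a0=-.314; r=.1
th=a0+np.linspace(a,-.03,17)
p=np.array([.495,.2958])+r*np.c_[np.cos(th),np.sin(th)]
print(p[0],p[-1]);print(np.diff(p,axis=0).round(4).tolist())
```

```text
[0.5257 0.3903 0.117 ] 0.027028685678654935 0.0 [-0.7 -0.2 -0. ]
[0.52510527 0.39116075] [0.58914132 0.26207446]
[[0.0094, -0.0035], [0.009, -0.0044], [0.0085, -0.0053], [0.008, -0.0061], [0.0073, -0.0069], [0.0066, -0.0076], [0.0058, -0.0082], [0.0049, -0.0088], [0.004, -0.0092], [0.0031, -0.0096], [0.0021, -0.0098], [0.0011, -0.01], [0.0001, -0.0101], [-0.0009, -0.01], [-0.0019, -0.0099], [-0.0029, -0.0096]]
```

Emit:
servo_tool(moves=[{"dx":0,"dy":0,"dz":0,"roll":0,"jaw":0.1},{"dx":0,"dy":0,"dz":0,"roll":0,"jaw":0.1},{"dx":0.0094,"dy":-0.0035,"dz":0,"roll":0,"jaw":0.1},{"dx":0.009,"dy":-0.0044,"dz":0,"roll":0,"jaw":0.1},{"dx":0.0085,"dy":-0.0053,"dz":0,"roll":0,"jaw":0.1},{"dx":0.008,"dy":-0.0061,"dz":0,"roll":0,"jaw":0.1},{"dx":0.0073,"dy":-0.0069,"dz":0,"roll":0,"jaw":0.1},{"dx":0.0066,"dy":-0.0076,"dz":0,"roll":0,"jaw":0.1},{"dx":0.0058,"dy":-0.0082,"dz":0,"roll":0,"jaw":0.1},{"dx":0.0049,"dy":-0.0088,"dz":0,"roll":0,"jaw":0.1}])

```text
t: 16.95
eef_pos: [0.5895, 0.3424, 0.1169]
ee_rot: [-3.132, -0.006, -0.314]
force: [16.1, 11.1, -5.3]
width: 0.0193
gripper_force: 10.0
```

Emit:
servo_tool(moves=[{"dx":0.004,"dy":-0.0092,"dz":0,"roll":0,"jaw":0.1},{"dx":0.0031,"dy":-0.0096,"dz":0,"roll":0,"jaw":0.1},{"dx":0.0021,"dy":-0.0098,"dz":0,"roll":0,"jaw":0.1},{"dx":0.0011,"dy":-0.01,"dz":0,"roll":0,"jaw":0.1},{"dx":0.0001,"dy":-0.01,"dz":0,"roll":0,"jaw":0.1},{"dx":-0.0009,"dy":-0.01,"dz":0,"roll":0,"jaw":0.1},{"dx":-0.0019,"dy":-0.0099,"dz":0,"roll":0,"jaw":0.1},{"dx":-0.0028,"dy":-0.0094,"dz":0,"roll":0,"jaw":0.1},{"dx":0,"dy":0,"dz":0,"roll":0,"jaw":0.1},{"dx":0,"dy":0,"dz":0,"roll":0,"jaw":0.1}])

```text
t: 18.2
eef_pos: [0.5929, 0.264, 0.117]
ee_rot: [-3.134, -0.005, -0.314]
force: [6.9, 10.4, 0.5]
width: 0.0194
gripper_force: 10.0
```

Emit:
servo_tool(moves=[{"dx":0,"dy":0,"dz":0,"roll":0,"jaw":0.5},{"dx":0,"dy":0,"dz":0,"roll":0,"jaw":0.6},{"dx":0,"dy":0,"dz":0.02,"roll":0,"jaw":0.6},{"dx":0,"dy":0,"dz":0.05,"roll":0,"jaw":0.6},{"dx":0,"dy":0,"dz":0.06,"roll":0,"jaw":0.6},{"dx":-0.06,"dy":0.01,"dz":0.04,"roll":0,"jaw":0.6},{"dx":-0.06,"dy":0.02,"dz":0,"roll":0,"jaw":0.6},{"dx":0,"dy":0,"dz":0,"roll":0,"jaw":0.6},{"dx":0,"dy":0,"dz":0,"roll":0,"jaw":0.6},{"dx":0,"dy":0,"dz":0,"roll":0,"jaw":0.6}])

```text
t: 19.45
eef_pos: [0.4792, 0.2887, 0.279]
ee_rot: [3.14, 0.001, -0.316]
force: [-0.4, -0.5, 0.3]
width: 0.0528
gripper_force: 0.0
```

```bash
python3 -c "
from fit import *
snap('wrist','w9')
B=dict(dock=B['dock'],bar=(.4,.66,.17,.5,.1,.118),knob=(.45,.66,.17,.5,.138,.155),post=B['post'])
comps('w9',B,1)"
```

```text
w9 19.45 [0.4792 0.2887 0.279 ] [ 3.14e+00  1.00e-03 -3.16e-01] F [-0.4 -0.5  0.3] w 0.0528
w9 dock 10466 px 320.0 122.0 (array([548.7, 279.2, 159.1, 100. ]), np.float64(-0.313)) mean [0.5557 0.2758 0.0454] z [0.0438 0.0453 0.0477]
w9 bar 3450 px 317.0 148.0 (array([542.2, 281.4, 122.2,  21.8]), np.float64(-0.317)) mean [0.5361 0.283  0.1065] z [0.1046 0.1062 0.1109]
w9 knob 699 px 314.0 71.0 (array([588.1, 266.3,  19.7,  19.4]), np.float64(-0.543)) mean [0.5882 0.2663 0.1458] z [0.1437 0.1461 0.1474]
w9 post 269 px 318.0 203.0 (array([494. , 296.9,  15.4,  14.4]), np.float64(-0.32)) mean [0.494  0.2968 0.111 ] z [0.1097 0.111  0.1124]
```

View pics/w9.png

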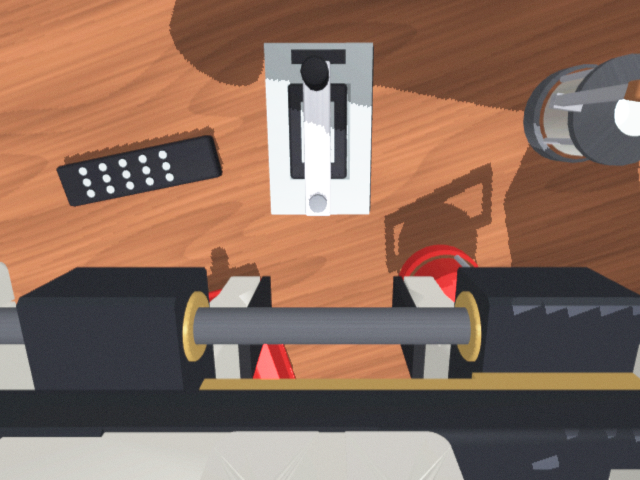

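The lever is shut: the bar lies at -0.317 rad and the dock at -0.313, with the knob at px (314,71) over the pack. Next I'll work out the stand and lantern from the fixed cameras.

Run:
```python
from snap import *
snap("top","top10");snap("side","side10")
for n in("top0","side0","top10","side10"):
    p,d,c=load(n);P=cloud(d,c);X,Y,Z=np.moveaxis(P,-1,0)
    m=(d>0)&(X>.48)&(X<.7)&(Y>-.4)&(Y<-.2)&(Z>.195)&(Z<.212)
    Q=P[m];o=np.array([.56,-.295]);yaw=.1
    for _ in range(4):
        R=np.array([[np.cos(yaw),np.sin(yaw)],[-np.sin(yaw),np.cos(yaw)]]);q=(Q[:,:2]-o)@R.T
        sl=[];ys=[]
        for sgn in(1,-1):
            k=(abs(q[:,1]-sgn*.03)<.012)&(q[:,0]<.06)&(q[:,0]>-.035)
            if k.sum()>8:f=np.polyfit(q[k,0],q[k,1],1);sl.append(f[0]);ys.append(f[1])
        yaw+=np.arctan(np.mean(sl));o=o+R[1]*np.mean(ys)
    m=(d>0)&(X>.48)&(X<.7)&(Y>-.4)&(Y<-.2)&(Z>.195)&(Z<.235)
    q=(P[m][:,:2]-o)@R.T;qz=P[m][:,2]
    print(n,"yaw",round(yaw,3),"o",o.round(4),"sep",np.round(ys,4),"x range",q[:,0].min().round(4),q[:,0].max().round(4),"zp",np.median(Q[:,2]).round(4),"ztip",qz.max().round(4))
B=dict(lbar=(.4,.56,-.1,.1,.168,.19))
for n in("top10","side10"):comps(n,B,1)
```

```text
top10 19.5 [0.4793 0.2887 0.2789] [ 3.14e+00  1.00e-03 -3.16e-01] F [0.3 0.3 0.4] w 0.0526
side10 19.55 [0.4793 0.2888 0.2789] [ 3.14e+00  1.00e-03 -3.16e-01] F [-0.6 -0.3  0.2] w 0.0528
top0 yaw 0.1 o [ 0.5601 -0.296 ] sep [ 0.0299 -0.0299] x range -0.0467 0.0953 zp 0.2048 ztip 0.2267
side0 yaw 0.115 o [ 0.5604 -0.2993] sep [ 0.03 -0.03] x range -0.0505 0.0921 zp 0.2031 ztip 0.2238
top10 yaw 0.101 o [ 0.5601 -0.296 ] sep [ 0.0299 -0.0299] x range -0.0467 0.0961 zp 0.2047 ztip 0.2248
side10 yaw 0.113 o [ 0.5604 -0.2993] sep [ 0.0298 -0.0298] x range -0.0493 0.094 zp 0.203 ztip 0.2232
top10 lbar 281 px 286.0 279.0 (array([486. ,  20. , 128.7,  12. ]), np.float64(1.117)) mean [0.4858 0.0196 0.1814] z [0.177  0.1816 0.1858]
side10 lbar 130 px 283.0 227.0 (array([480.9,  10.8, 148.2,  13.5]), np.float64(1.12)) mean [0.4802 0.0097 0.1795] z [0.1723 0.1805 0.1832]
```

Emit:
servo_tool(moves=[{"dx":0.0044,"dy":-0.0191,"dz":0.003,"roll":-9.8,"jaw":0.6},{"dx":0.0044,"dy":-0.0191,"dz":0.003,"roll":-9.8,"jaw":0.6},{"dx":0.0044,"dy":-0.0191,"dz":0.003,"roll":-9.8,"jaw":0.6},{"dx":0.0044,"dy":-0.0191,"dz":0.003,"roll":-9.8,"jaw":0.6},{"dx":0.0044,"dy":-0.0191,"dz":0.003,"roll":-9.8,"jaw":0.6},{"dx":0.0044,"dy":-0.0191,"dz":0.003,"roll":-9.8,"jaw":0.6},{"dx":0.0044,"dy":-0.0191,"dz":0.003,"roll":-9.8,"jaw":0.6},{"dx":0.0044,"dy":-0.0191,"dz":0.003,"roll":-9.8,"jaw":0.6},{"dx":0.0044,"dy":-0.0191,"dz":0.003,"roll":-9.8,"jaw":0.6},{"dx":0.0044,"dy":-0.0191,"dz":0.003,"roll":-9.7,"jaw":0.6}])

```text
t: 20.85
eef_pos: [0.5231, 0.0973, 0.3094]
ee_rot: [3.141, -0.001, -2.03]
force: [0.0, 0.4, 0.7]
width: 0.0525
gripper_force: 0.0
```

Emit:
servo_tool(moves=[{"dx":0,"dy":0,"dz":0,"roll":0,"jaw":0.6},{"dx":0,"dy":0,"dz":0,"roll":0,"jaw":0.6},{"dx":0,"dy":0,"dz":0,"roll":0,"jaw":0.6},{"dx":0,"dy":0,"dz":0,"roll":0,"jaw":0.6},{"dx":0,"dy":0,"dz":0,"roll":0,"jaw":0.6},{"dx":0,"dy":0,"dz":0,"roll":0,"jaw":0.6},{"dx":0,"dy":0,"dz":0,"roll":0,"jaw":0.6},{"dx":0,"dy":0,"dz":0,"roll":0,"jaw":0.6},{"dx":0,"dy":0,"dz":0,"roll":0,"jaw":0.6},{"dx":0,"dy":0,"dz":0,"roll":0,"jaw":0.6}])

```text
t: 22.1
eef_pos: [0.5227, 0.0983, 0.3097]
ee_rot: [-3.142, -0.0, -2.023]
force: [-0.6, -0.1, -1.0]
width: 0.0528
gripper_force: 0.0
```

```bash
python3 -c "
from snap import *
snap('wrist','w11');print(get_state()['q'].round(2))
comps('w11',dict(lbar=(.4,.56,-.1,.1,.168,.19),cap=(.4,.56,-.1,.1,.03,.11)),2)"
```

```text
w11 22.1 [0.5227 0.0983 0.3097] [-3.142 -0.    -2.023] F [-0.6 -0.1 -1. ] w 0.0528
[ 0.55  0.08 -0.17  0.   -1.33 -1.01]
w11 lbar 3331 px 334.0 98.0 (array([483. ,  21.6, 128.2,  11.7]), np.float64(1.114)) mean [0.4816 0.0182 0.181 ] z [0.1796 0.1811 0.1823]
w11 cap 3141 px 308.0 111.0 (array([506.9,  10.1,  87.9,  37. ]), np.float64(1.114)) mean [0.5037 0.0105 0.0903] z [0.078  0.0908 0.0989]
w11 cap 3036 px 359.0 111.0 (array([459.2,  33.3,  87.8,  36. ]), np.float64(1.126)) mean [0.4614 0.031  0.0904] z [0.0779 0.0909 0.099 ]
```

Emit:
servo_tool(moves=[{"dx":-0.0199,"dy":-0.0387,"dz":0,"roll":0,"jaw":0.6},{"dx":-0.0198,"dy":-0.0386,"dz":0,"roll":0,"jaw":0.6},{"dx":0,"dy":0,"dz":-0.02,"roll":0,"jaw":0.6},{"dx":0,"dy":0,"dz":-0.04,"roll":0,"jaw":0.6},{"dx":0,"dy":0,"dz":-0.04,"roll":0,"jaw":0.6},{"dx":0,"dy":0,"dz":-0.035,"roll":0,"jaw":0.6},{"dx":0,"dy":0,"dz":-0.0187,"roll":0,"jaw":0.6},{"dx":0,"dy":0,"dz":0,"roll":0,"jaw":0.5},{"dx":0,"dy":0,"dz":0,"roll":0,"jaw":0.4},{"dx":0,"dy":0,"dz":0,"roll":0,"jaw":0.3}], newtons=40)

```text
t: 23.4
eef_pos: [0.4837, 0.0213, 0.1571]
ee_rot: [-3.14, 0.001, -2.023]
force: [0.4, 0.4, 0.4]
width: 0.0308
gripper_force: 0.0
```

Emit:
servo_tool(moves=[{"dx":0,"dy":0,"dz":0,"roll":0,"jaw":0.24},{"dx":0,"dy":0,"dz":0,"roll":0,"jaw":0.2},{"dx":0,"dy":0,"dz":0,"roll":0,"jaw":0.17},{"dx":0,"dy":0,"dz":0,"roll":0,"jaw":0.14},{"dx":0,"dy":0,"dz":0,"roll":0,"jaw":0.05},{"dx":0,"dy":0,"dz":0,"roll":0,"jaw":0.05},{"dx":0,"dy":0,"dz":0,"roll":0,"jaw":0.05},{"dx":0,"dy":0,"dz":0,"roll":0,"jaw":0.05},{"dx":0,"dy":0,"dz":0,"roll":0,"jaw":0.05},{"dx":0,"dy":0,"dz":0,"roll":0,"jaw":0.05}])

```text
t: 24.65
eef_pos: [0.4831, 0.021, 0.156]
ee_rot: [-3.142, 0.0, -2.023]
force: [1.2, 0.9, -0.5]
width: 0.0117
gripper_force: 40.0
```

Emit:
servo_tool(moves=[{"dx":0,"dy":0,"dz":0.004,"roll":0,"jaw":0.05},{"dx":0,"dy":0,"dz":0.008,"roll":0,"jaw":0.05},{"dx":0,"dy":0,"dz":0.014,"roll":0,"jaw":0.05},{"dx":0,"dy":0,"dz":0.017,"roll":0,"jaw":0.05},{"dx":0,"dy":0,"dz":0.015,"roll":0,"jaw":0.05},{"dx":0,"dy":0,"dz":0.01,"roll":0,"jaw":0.05},{"dx":0,"dy":0,"dz":0.005,"roll":0,"jaw":0.05},{"dx":0,"dy":0,"dz":0.002,"roll":0,"jaw":0.05},{"dx":0,"dy":0,"dz":0,"roll":0,"jaw":0.05},{"dx":0,"dy":0,"dz":0,"roll":0,"jaw":0.05}])

```text
t: 25.9
eef_pos: [0.4828, 0.021, 0.2305]
ee_rot: [3.141, -0.001, -2.023]
force: [0.8, -0.2, -3.0]
width: 0.0116
gripper_force: 40.0
```

Emit:
servo_tool(moves=[{"dx":-0.0005,"dy":-0.004,"dz":0,"roll":0.3,"jaw":0.05},{"dx":-0.001,"dy":-0.009,"dz":0,"roll":0.8,"jaw":0.05},{"dx":-0.002,"dy":-0.015,"dz":0,"roll":1.4,"jaw":0.05},{"dx":-0.0026,"dy":-0.02,"dz":0,"roll":2,"jaw":0.05},{"dx":-0.0026,"dy":-0.02,"dz":0,"roll":2,"jaw":0.05},{"dx":-0.0026,"dy":-0.02,"dz":0,"roll":2,"jaw":0.05},{"dx":-0.0026,"dy":-0.02,"dz":0,"roll":2,"jaw":0.05},{"dx":-0.0026,"dy":-0.02,"dz":0,"roll":2,"jaw":0.05},{"dx":-0.0026,"dy":-0.02,"dz":0,"roll":2,"jaw":0.05},{"dx":-0.0026,"dy":-0.02,"dz":0,"roll":2,"jaw":0.05}])

```text
t: 27.15
eef_pos: [0.4609, -0.1481, 0.231]
ee_rot: [3.142, -0.0, -1.734]
force: [0.1, -0.1, -2.6]
width: 0.0118
gripper_force: 40.0
```

Emit:
servo_tool(moves=[{"dx":-0.0026,"dy":-0.02,"dz":0,"roll":2,"jaw":0.05},{"dx":-0.0026,"dy":-0.02,"dz":0,"roll":2,"jaw":0.05},{"dx":-0.0026,"dy":-0.02,"dz":0,"roll":2,"jaw":0.05},{"dx":-0.0026,"dy":-0.02,"dz":0,"roll":2,"jaw":0.05},{"dx":-0.0026,"dy":-0.02,"dz":0,"roll":2,"jaw":0.05},{"dx":-0.0026,"dy":-0.02,"dz":0,"roll":2,"jaw":0.05},{"dx":-0.0024,"dy":-0.018,"dz":0,"roll":1.6,"jaw":0.05},{"dx":-0.0016,"dy":-0.012,"dz":0,"roll":1,"jaw":0.05},{"dx":-0.001,"dy":-0.007,"dz":0,"roll":0.5,"jaw":0.05},{"dx":-0.0003,"dy":-0.003,"dz":0,"roll":0,"jaw":0.05}])

```text
t: 28.4
eef_pos: [0.4401, -0.3073, 0.2308]
ee_rot: [3.141, 0.0, -1.472]
force: [-0.9, -0.1, -2.9]
width: 0.0118
gripper_force: 40.0
```

```bash
python3 -c "
from snap import *
snap('side','side12');snap('top','top12');snap('wrist','w12')
comps('side12',dict(lbar=(.3,.48,-.4,-.2,.24,.262),drum=(.3,.52,-.4,-.2,.06,.2)),1)"
```

```text
side12 28.4 [ 0.4401 -0.3073  0.2308] [ 3.141  0.    -1.472] F [-0.9 -0.1 -2.9] w 0.0118
top12 28.45 [ 0.4402 -0.3074  0.2309] [ 3.141  0.    -1.472] F [ 0.2  1.  -2.4] w 0.011
w12 28.5 [ 0.4403 -0.3071  0.231 ] [ 3.142  0.    -1.472] F [ 0.3  0.8 -3.9] w 0.0113
side12 lbar 295 px 316.0 279.0 (array([ 435.1, -337. ,   97.2,   50.4]), np.float64(1.329)) mean [ 0.4407 -0.3333  0.2526] z [0.2425 0.254  0.2603]
side12 drum 1818 px 312.0 318.0 (array([ 440.1, -310.6,  242.6,   91.8]), np.float64(1.157)) mean [ 0.4319 -0.3268  0.1376] z [0.082  0.1518 0.1748]
```

View pics/side12.png

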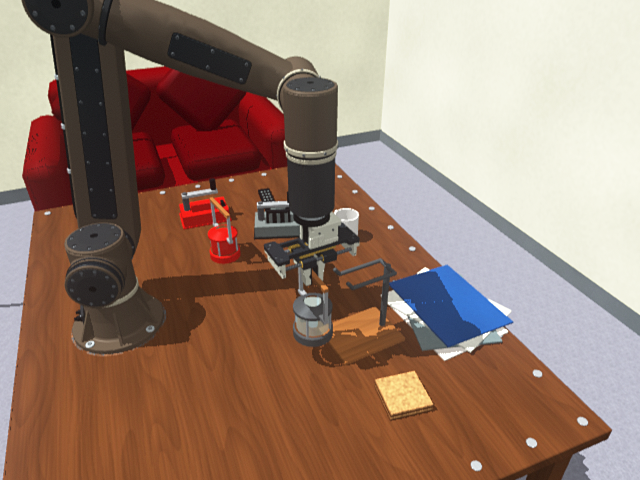

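The lantern hangs upright in the gripper at (312,318), with the hook's prongs ahead of it at (365,270). Now I'll go in over the tips.

Emit:
servo_tool(moves=[{"dx":0.004,"dy":0.0004,"dz":0,"roll":0,"jaw":0.05},{"dx":0.01,"dy":0.001,"dz":0,"roll":0,"jaw":0.05},{"dx":0.015,"dy":0.0015,"dz":0,"roll":0,"jaw":0.05},{"dx":0.018,"dy":0.0018,"dz":0,"roll":0,"jaw":0.05},{"dx":0.018,"dy":0.0018,"dz":0,"roll":0,"jaw":0.05},{"dx":0.018,"dy":0.0018,"dz":0,"roll":0,"jaw":0.05},{"dx":0.016,"dy":0.0016,"dz":0,"roll":0,"jaw":0.05},{"dx":0.012,"dy":0.0012,"dz":0,"roll":0,"jaw":0.05},{"dx":0.006,"dy":0.0006,"dz":0,"roll":0,"jaw":0.05},{"dx":0.003,"dy":0.0003,"dz":0,"roll":0,"jaw":0.05}])

```text
t: 29.8
eef_pos: [0.5605, -0.2949, 0.2309]
ee_rot: [3.141, 0.0, -1.472]
force: [0.1, 0.0, -2.9]
width: 0.0114
gripper_force: 40.0
```

Emit:
servo_tool(moves=[{"dx":0,"dy":0,"dz":0,"roll":0,"jaw":0.05},{"dx":0,"dy":0,"dz":-0.004,"roll":0,"jaw":0.05},{"dx":0,"dy":0,"dz":-0.008,"roll":0,"jaw":0.05},{"dx":0,"dy":0,"dz":-0.008,"roll":0,"jaw":0.05},{"dx":0,"dy":0,"dz":-0.007,"roll":0,"jaw":0.05},{"dx":0,"dy":0,"dz":-0.005,"roll":0,"jaw":0.05},{"dx":0,"dy":0,"dz":-0.003,"roll":0,"jaw":0.05},{"dx":0,"dy":0,"dz":-0.002,"roll":0,"jaw":0.05},{"dx":0,"dy":0,"dz":0,"roll":0,"jaw":0.05},{"dx":0,"dy":0,"dz":0,"roll":0,"jaw":0.05}])

```text
t: 31.05
eef_pos: [0.5605, -0.295, 0.1942]
ee_rot: [-3.141, -0.0, -1.472]
force: [0.2, -0.1, -3.5]
width: 0.0117
gripper_force: 40.0
```

```bash
python3 -c "
from snap import *
snap('side','side13');snap('top','top13')
p=cv2.imread('pics/side13.png')[180:380,230:470];cv2.imwrite('pics/side13c.png',cv2.resize(p,None,fx=3,fy=3))"
```

```text
side13 31.05 [ 0.5605 -0.295   0.1942] [-3.141 -0.    -1.472] F [ 0.2 -0.1 -3.5] w 0.0117
top13 31.1 [ 0.5605 -0.295   0.1943] [-3.141 -0.    -1.472] F [-0.3  0.1 -2.7] w 0.0117
```

View pics/side13c.png

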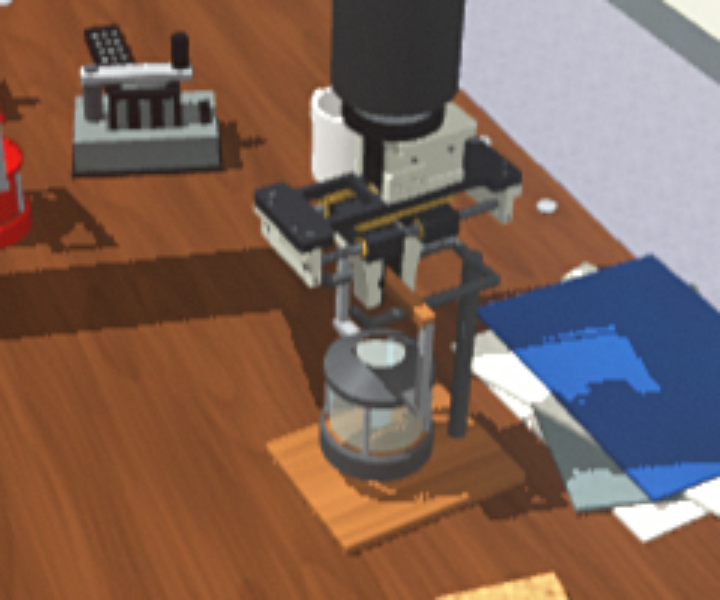

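The bar, at about (405,290) in the crop, is above the prongs and inside the turned-up tips. I'll lower it the last 2–3 mm.

Emit:
servo_tool(moves=[{"dx":0,"dy":0,"dz":-0.001,"roll":0,"jaw":0.05},{"dx":0,"dy":0,"dz":-0.001,"roll":0,"jaw":0.05},{"dx":0,"dy":0,"dz":-0.0005,"roll":0,"jaw":0.05},{"dx":0,"dy":0,"dz":0,"roll":0,"jaw":0.05},{"dx":0,"dy":0,"dz":0,"roll":0,"jaw":0.05},{"dx":0,"dy":0,"dz":0,"roll":0,"jaw":0.05},{"dx":0,"dy":0,"dz":0,"roll":0,"jaw":0.05},{"dx":0,"dy":0,"dz":0,"roll":0,"jaw":0.05},{"dx":0,"dy":0,"dz":0,"roll":0,"jaw":0.05},{"dx":0,"dy":0,"dz":0,"roll":0,"jaw":0.05}])

```text
t: 32.4
eef_pos: [0.5605, -0.295, 0.1919]
ee_rot: [-3.141, -0.0, -1.472]
force: [-2.2, 3.2, 5.3]
width: 0.0116
gripper_force: 40.0
```

Emit:
servo_tool(moves=[{"dx":0,"dy":0,"dz":0,"roll":0,"jaw":0.13},{"dx":0,"dy":0,"dz":0,"roll":0,"jaw":0.16},{"dx":0,"dy":0,"dz":0,"roll":0,"jaw":0.25},{"dx":0,"dy":0,"dz":0,"roll":0,"jaw":0.4},{"dx":0,"dy":0,"dz":0,"roll":0,"jaw":0.45},{"dx":0,"dy":0,"dz":0,"roll":0,"jaw":0.45},{"dx":0,"dy":0,"dz":0.01,"roll":0,"jaw":0.45},{"dx":0,"dy":0,"dz":0.02,"roll":0,"jaw":0.45},{"dx":0,"dy":0,"dz":0.04,"roll":0,"jaw":0.45},{"dx":0,"dy":0,"dz":0.04,"roll":0,"jaw":0.45}])

```text
t: 33.65
eef_pos: [0.5603, -0.295, 0.3034]
ee_rot: [-3.141, -0.0, -1.472]
force: [0.6, -1.1, 0.9]
width: 0.0394
gripper_force: 0.0
```

Emit:
servo_tool(moves=[{"dx":-0.04,"dy":0.02,"dz":0.02,"roll":0,"jaw":0.45},{"dx":-0.04,"dy":0.04,"dz":0,"roll":0,"jaw":0.45},{"dx":-0.02,"dy":0.05,"dz":0,"roll":0,"jaw":0.45},{"dx":0,"dy":0.05,"dz":0,"roll":0,"jaw":0.45},{"dx":0,"dy":0,"dz":0,"roll":0,"jaw":0.45},{"dx":0,"dy":0,"dz":0,"roll":0,"jaw":0.45},{"dx":0,"dy":0,"dz":0,"roll":0,"jaw":0.45},{"dx":0,"dy":0,"dz":0,"roll":0,"jaw":0.45},{"dx":0,"dy":0,"dz":0,"roll":0,"jaw":0.45},{"dx":0,"dy":0,"dz":0,"roll":0,"jaw":0.45}])

```text
t: 34.9
eef_pos: [0.4604, -0.1353, 0.3214]
ee_rot: [3.141, -0.0, -1.472]
force: [-0.1, 0.2, -0.2]
width: 0.0394
gripper_force: 0.0
```

```bash
python3 -c "
from snap import *
snap('side','side14');snap('top','top14')
for i in range(10):grab_frame('side')
snap('top','top15')
for n in('top14','top15','side14'):comps(n,dict(lbar=(.48,.64,-.4,-.2,.2135,.235),pack=(.48,.61,.22,.34,.075,.1)),1)
p=cv2.imread('pics/side14.png')[180:380,230:470];cv2.imwrite('pics/side14c.png',cv2.resize(p,None,fx=3,fy=3))"
```

```text
side14 34.9 [ 0.4604 -0.1353  0.3214] [ 3.141 -0.    -1.472] F [-0.1  0.2 -0.2] w 0.0394
top14 34.95 [ 0.4604 -0.1352  0.3214] [ 3.141 -0.    -1.472] F [-0.6  0.7  0.4] w 0.0394
top15 35.5 [ 0.4604 -0.1349  0.3215] [-3.141 -0.    -1.472] F [ 0.2 -0.4  0.1] w 0.0396
top14 lbar 258 px 425.0 249.0 (array([ 562.9, -295.4,  130.3,   12.2]), np.float64(-1.473)) mean [ 0.5635 -0.2989  0.2177] z [0.2142 0.2176 0.2219]
top14 pack 245 px 193.0 254.0 (array([545.8, 259. ,  78.9,  21. ]), np.float64(-0.312)) mean [0.5459 0.2595 0.0895] z [0.079  0.0903 0.0966]
top15 lbar 255 px 425.0 249.0 (array([ 563.2, -295.3,  130.3,   14.2]), np.float64(-1.507)) mean [ 0.5635 -0.2989  0.2174] z [0.2141 0.2174 0.2212]
top15 pack 247 px 193.0 253.0 (array([551.9, 258.7,  90.7,  22.5]), np.float64(-0.312)) mean [0.5465 0.2597 0.0898] z [0.0788 0.0902 0.0965]
side14 lbar 178 px 358.0 272.0 (array([ 558.8, -299.2,  134.2,   12.6]), np.float64(-1.472)) mean [ 0.5601 -0.3009  0.2164] z [0.2143 0.2164 0.2186]
side14 pack 199 px 272.0 210.0 (array([532.8, 263.9, 114.4,  69.2]), np.float64(-0.311)) mean [0.5252 0.2686 0.0871] z [0.0762 0.0878 0.0988]
```

View pics/side14c.png

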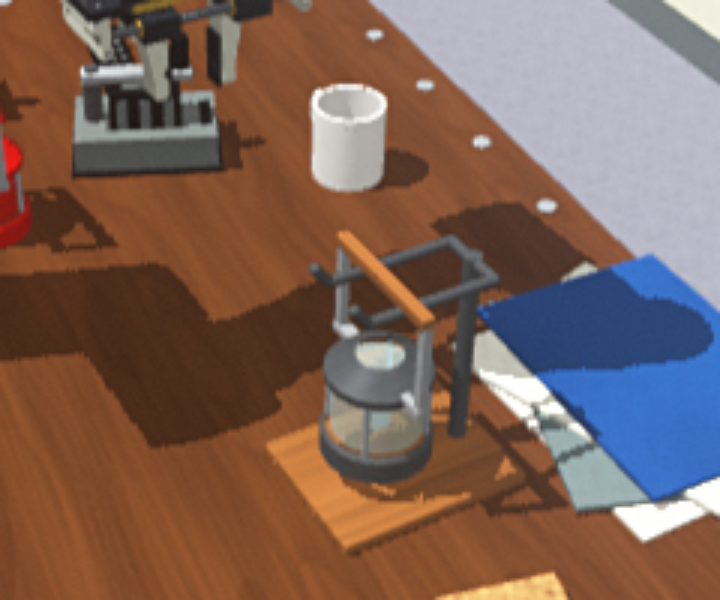

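The lantern hangs still with its bar, from (345,238) to (430,318), across both prongs. The gripper is clear of everything.

```bash
python3 -c "
from station import *
print(job_done())"
```

```text
the job is handed in; nothing more can be done
None
```

The job is handed in at about 35.5 s of the 72 s allowed: the pack is fully down in the dock, the lever is shut over it, and the lantern hangs still across both prongs, with the mug, remote and coasters untouched.

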